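# Lock the control module into its test cradle

## Robot

A 6-joint arm with a two-finger parallel gripper is mounted at the origin on the work surface. World frame = base frame: x ahead of the robot, y to its left, z up, the work surface at z = 0. Lengths are in m, angles in rad, forces in N, time in s.
With the tool pointing down it reaches from about 0.35 to 0.975 m from the base axis. Payload 4.9 kg.
Tool frame: the origin (TCP) lies at the very end of the fingers, on their centre line; the grasp point (between the pads) lies 19 mm behind it (manip.tcp_to_grasp is the distance from the TCP to the grasp point, in m); z points along the fingers, y is the direction in which the jaws open and shut (so a half turn about z gives the same grasp; the last joint's range is limited). The gripper opens to 85 mm and grips with 20 to 120 N. Pads are 22 mm wide; open, the fingers measure 114 mm over their backs; the gripper's body (76 mm by 85 mm) begins 54 mm behind the grasp point. The pads swing forward as they close: fully open they stand 13 mm farther back than shut.
Start: joints at [-1.286, 0.053, 1.613, -0, 1.476, -0.119], TCP at [0.246, -0.575, 0.208] pointing down, gripper open.
Joint ranges: [-3.01, 3.01], [-1.01, 2.22], [0.06, 2.58], [-1.02, 4.17], [0.09, 2.62], [-3.14, 3.14]. Speed limits (rad/s): [2.57, 2.57, 3.14, 3.14, 3.14, 3.14].

## Interface

Orientations are given as a unit quaternion [w, x, y, z].
In Python, from plant import sensors, cams, job, finder, manip gives the robot as it stands.
- The arm moves only by the shell command python3 -m pendant 'ROWS'. ROWS is JSON, a list of rows, each an object of numbers: "wx", "wy", "wz": the turn, a rotation vector about the tool's x, y, z in degrees; "dx", "dy", "dz": the shift along the tool's x, y, z in m; "hand": the gripper's target within -1 to 1 (fully open at 1, half-way at 0, shut at -1). A call has 1 to 20 rows; each row is the pose to reach, as a shift and turn from the pose commanded when the call began, along the tool's axes at that moment; what a row does not reach only later rows make up. A row lasts 1/12 s, in which the tool goes at most 41.7 mm and 7.16 degrees, less where a joint would pass 70% of its speed; a pose out of reach is approached as far as the arm can. A call with a gripper value outside its range is refused whole. The fingers move at their own pace and stop on an object; the grip force is fixed at half the most. Time passes only in rows, so rows that repeat a pose let the fingers close. It gives the time, the measured TCP pose, the force and the opening at its end, in the units of the state.
- sensors.state(): the state, without advancing time (a new reading comes with each control period).
- cams.grab_frame(name): name is "side" or "top"; returns (picture, depth): 480x640x3 uint8, red, green, blue; 480x640 float32, m along the optical axis (not along the pixel's ray), 0 where there is no reading.
- cams.calibration(name): a dict with "fov_y" (degrees; the focal length in pixels is half the picture's height over the tangent of half this angle, whatever the lens; pixels are square), "cx", "cy" (the principal point, pixels), "pose" (4x4, takes a point from camera to world coordinates). Camera axes: x right, y down, z forward; pixel columns grow to the right and rows downward; lengths in m; the calibration is good to about 2 mm. A picture is of the moment at which its call begins. calibration takes no time and is no camera call.
- job.job_done(): hands the job in, once; it reports no verdict.
Trained networks look in the newest picture that a camera, given by its name, has taken for a name from the list of things; names that differ only in an ending like _2 or _b are one class to them, and where a whole thing is asked for, a point or a joint stands for the part that bears it (a point fixed in the world has none). Each returns a list of dicts, best first, with "score" (0 to 1); they miss things now and then, are a little off and sometimes report something else, mostly with a low value. They report only what shows in the picture. A call takes as long as a camera call.
- finder.look_for(camera, thing): "position" ([x, y, z] in m, in world coordinates, good to about 4 mm: the middle of the surface that is visible of it).
The state is a dict: "time": time; "joint_pos": joint angles; "joint_vel": joint speeds; "joint_efforts": joint torques, N m; "tool_pos": TCP position; "tool_rot": TCP orientation; "contact_force": force on the tool from outside, world axes, zero at the start; "ft_torque": the same for the moment, N m; "gripper_width": opening from 0.0 (shut) to 1.0 (fully open).
Only numpy, scipy, OpenCV 4.12 (cv2) and the standard library are available. Lean on these libraries where they do the work, as an engineer would, in place of code of your own. Each camera call takes 0.05 s, during which the arm holds its last target. There are 200 camera calls.

## Task

Two identical test cradles stand on the workshop bench, one holding a car's control module (black box, green board, gold pins), the other empty. Slide the orange lock grip of the cradle that holds the module towards the module, all the way to its end stop, so that its steel tongue covers the module's tab, and let go. Leave the module lying in its nest and leave the empty cradle's lock as it is.

Things in the scene. Friction and masses are not known exactly. Their poses are not given: they have to be found in the camera images.
- lock_grip (a point): Centre of the orange lock grip (black stripe) of the cradle holding the module; about 70 mm above the bench. Upright block: 18 mm along the slide, 24 mm across, 40 mm high (20 mm above and below this point), on a steel carriage 40 x 36 mm. x axis: level, the slide direction, towards the module; z up. Nothing higher than 30 mm within 40 mm of it. Pinch it across y from above or push it.
- lock (a joint): Travel of that lock in m: 0 fully open, 0.070 at the end stop, where the carriage's steel tongue (reaching 58 mm ahead of the grip's centre) covers the module's tab. Starts between 0 and 0.025; about 2 N of friction; stays where left. The cradle is fixed: a plate 240 x 116 mm, 10 mm thick, with a rail 36 mm wide whose top is 18 mm above the bench.
- empty_lock_grip (a point): Centre of the same kind of orange grip on the identical but empty cradle (brass contact strips show in its bare nest); same axes and sizes. To be left alone.
- module_center (a point): Centre of the control module, loose in its cradle's nest (2 to 3 mm of play), about 22 mm above the bench: black housing 70 mm along the slide x 96 x 22 mm, green board and gold pins on top to 43 mm above the bench, flat steel tab 34 mm wide towards the lock, its top 20 mm above the bench. x axis: the way the lock slides. About 0.35 kg.

How it is judged:
By the outcome, as a careful person would: the job done as asked, in the order asked, and still so for the second after the job is handed in, with the robot touching nothing.
It also fails if it takes over 26 s, if anything falls off the work surface, if the arm or the gripper's body presses on something with over 40 N, if the wrist force passes 120 N, or if a joint passes its speed limit or range.

## Working session

There is one attempt and no reset: what is moved stays moved. The work goes in short steps, Python scripts to look and compute and a shell command to move; the robot and the scene stay as the last step left them, time stands still between calls to the robot, and variables do not carry over. Pictures are saved under pics/ and viewed, about 8 in all and at most 12, crops included, and the job is handed in when it is done.

```bash
mkdir -p pics; python3 - <<'E'
from plant import sensors,cams,finder
import cv2,numpy as np
for c in("top","side"):
    p,d=cams.grab_frame(c); cv2.imwrite(f"pics/{c}0.png",p[:,:,::-1]); np.savez(f"pics/{c}0.npz",p=p,d=d)
    for t in("lock_grip","empty_lock_grip","module_center"):
        print(c,t,[(np.round(r["position"],3).tolist(),round(r["score"],2)) for r in finder.look_for(c,t)[:4]])
print(sensors.state())
E
```

```text
top lock_grip [([0.532, 0.163, 0.03], 0.7)]
top empty_lock_grip [([0.551, -0.21, 0.033], 0.95)]
top module_center [([0.66, 0.192, 0.034], 0.83)]
side lock_grip []
side empty_lock_grip [([0.535, -0.21, 0.034], 0.69)]
side module_center [([0.648, 0.178, 0.033], 0.63)]
{'time': 0.4, 'joint_pos': array([-1.28600278e+00,  5.28133242e-02,  1.61310560e+00,  8.75352098e-07,
        1.47600459e+00, -1.18995670e-01]), 'joint_vel': array([-1.10652599e-03, -2.15812900e-03, -9.92807022e-04, -7.10762845e-05,
        4.26852520e-05, -5.87698183e-04]), 'joint_efforts': array([-8.57560262e-04, -3.93054056e+01, -3.69810605e+01, -1.30169483e-04,
        2.51887061e-03,  1.45278699e-05]), 'tool_pos': array([ 0.24553612, -0.57462263,  0.2080103 ]), 'tool_rot': array([-1.64897237e-04,  9.79688414e-01,  2.00525771e-01, -1.32640002e-05]), 'contact_force': array([ 0.60558925,  0.43458061, -0.61869645]), 'ft_torque': array([-0.04127472,  0.0178401 ,  0.02360497]), 'gripper_width': 0.9984730783450041}
```

View pics/top0.png

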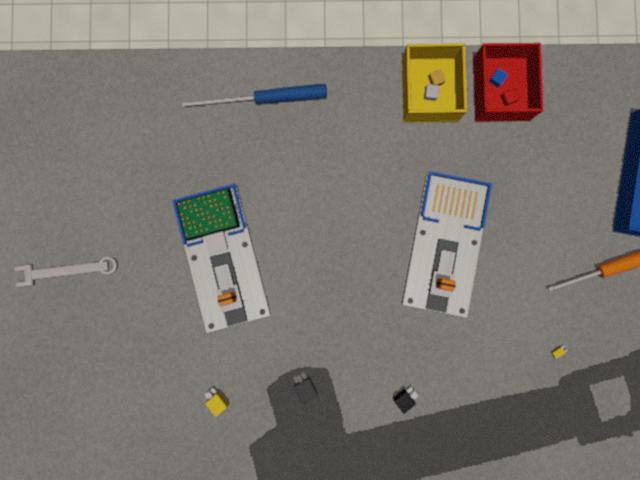

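View pics/side0.png

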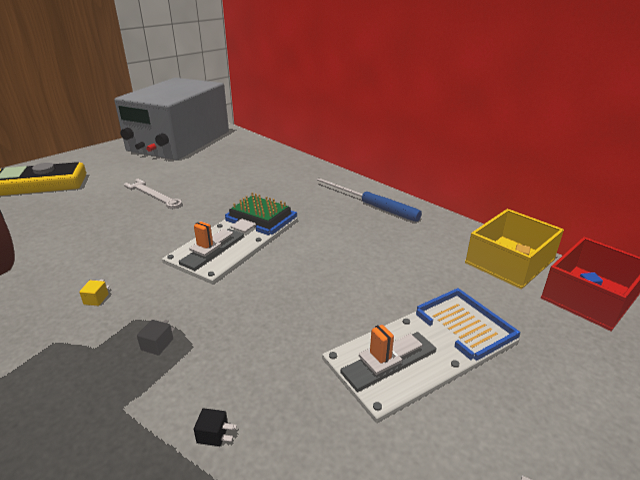

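The top view shows the module's cradle on the left, with its grip at about (227,298) and its module at about (208,213). The empty cradle is on the right, grip at (446,285). The side view agrees: loaded cradle's grip at (203,235), empty cradle's at (381,343). Next I'll measure the grip and the slide axis from pixels.

```bash
cat > h.py <<'E'
import numpy as np,cv2
from plant import cams
def world(c,d):
    k=cams.calibration(c); f=240/np.tan(np.radians(k["fov_y"])/2); v,u=np.mgrid[:480,:640]
    P=np.stack([(u-k["cx"])/f*d,(v-k["cy"])/f*d,d],-1); T=np.array(k["pose"])
    return P@T[:3,:3].T+T[:3,3]
def orange(p):
    h=cv2.cvtColor(p,cv2.COLOR_RGB2HSV); return (h[...,0]>5)&(h[...,0]<19)&(h[...,1]>160)&(h[...,2]>80)
E
python3 - <<'E'
from h import *
from plant import sensors
np.set_printoptions(precision=4,suppress=True)
k=cams.calibration("top");print(k)
for c,(u0,v0,r) in {"top":(227,298,14),"side":(203,235,18)}.items():
    z=np.load(f"pics/{c}0.npz");p,d=z["p"],z["d"];W=world(c,d)
    m=orange(p);b=np.zeros_like(m);b[v0-r:v0+r,u0-r:u0+r]=1;m&=b&(d>0)
    Q=W[m];print(c,m.sum(),"min",Q.min(0),"max",Q.max(0),"mean",Q.mean(0))
    t=Q[Q[:,2]>np.percentile(Q[:,2],95)-.006] if c=="top" else Q
    print(" top face n",len(t),t.mean(0),cv2.minAreaRect((t[:,:2]*1000).astype(np.float32)))
    if c=="top":
        # plate: bright, low saturation, z about 10 mm
        h=cv2.cvtColor(p,cv2.COLOR_RGB2HSV); b=np.zeros_like(m);b[175:340,165:280]=1
        pl=b&(((h[...,1]<40)&(h[...,2]>140))|((h[...,0]>105)&(h[...,0]<125)&(h[...,1]>120)))&(W[...,2]<.035)
        pl=cv2.morphologyEx(pl.astype(np.uint8),cv2.MORPH_OPEN,np.ones((3,3)))
        R=(W[pl>0][:,:2]*1000).astype(np.float32);rc=cv2.minAreaRect(R);print("plate",rc,cv2.boxPoints(rc))
        g=b&(h[...,0]>45)&(h[...,0]<80)&(h[...,1]>100);G=W[g];print("board",G.mean(0),cv2.minAreaRect((G[:,:2]*1000).astype(np.float32)))
E
```

```text
{'fov_y': 50.58873950642369, 'cx': 325.8554685982755, 'cy': 240.13459325443694, 'pose': array([[-0.0132, -0.998 ,  0.0612,  0.562 ],
       [-0.9999,  0.013 , -0.0043, -0.0057],
       [ 0.0035, -0.0612, -0.9981,  0.9046],
       [ 0.    ,  0.    ,  0.    ,  1.    ]])}
top 120 min [0.5109 0.1447 0.0417] max [0.5287 0.1686 0.0757] mean [0.5199 0.1555 0.069 ]
 top face n 106 [0.5196 0.1565 0.0707] ((519.568603515625, 156.82754516601562), (15.436046600341797, 21.58917999267578), 13.205846786499023)
plate ((587.5584716796875, 175.79263305664062), (240.4530029296875, 115.69563293457031), 14.398980140686035) [[456.7234 201.9263]
 [485.4938  89.8649]
 [718.3936 149.659 ]
 [689.6232 261.7203]]
board [0.6625 0.1936 0.0394] ((643.512939453125, 114.26434326171875), (272.7083740234375, 98.7035140991211), 75.71647644042969)
side 302 min [ 0.5076  0.1436 -0.0006] max [0.5682 0.2791 0.0699] mean [0.5145 0.154  0.0538]
 top face n 302 [0.5145 0.154  0.0538] ((535.3252563476562, 213.44186401367188), (144.75022888183594, 24.306381225585938), 72.9470443725586)
```

```bash
python3 - <<'E'
from h import *
np.set_printoptions(precision=4,suppress=True)
z=np.load("pics/top0.npz");W=world("top",z["d"]);p=z["p"]
for n,u,v in(("bench",150,220),("bench",290,270),("bench",160,320),("bench",350,150),("plate",200,285),("plate",255,275),("plate",233,316),("housing",207,215),("bluerim",240,205)):
    print(n,np.median(W[v-3:v+4,u-3:u+4].reshape(-1,3),0))
print(W[288:312,216:240,2][::2,::2].round(3))
s=np.load("pics/side0.npz");S=world("side",s["d"])
for n,u,v in(("bench",150,220),("bench",250,300),("bench",320,250),("plate",185,262),("plate",270,235)):
    print(n,np.median(S[v-2:v+3,u-2:u+3].reshape(-1,3),0))
print(S[218:252,203].round(4)[::2])
a=cv2.resize(p[180:340,150:310][:,:,::-1],None,fx=3.7,fy=3.7,interpolation=cv2.INTER_NEAREST)
b=cv2.resize(s["p"][185:285,160:300][:,:,::-1],(590,421),interpolation=cv2.INTER_NEAREST)
cv2.imwrite("pics/c1.png",a)
E
```

```text
bench [0.6575 0.3033 0.0011]
bench [0.5651 0.0547 0.0019]
bench [0.4801 0.2849 0.001 ]
bench [ 0.7796 -0.0552  0.0014]
plate [0.5409 0.2121 0.0114]
plate [0.5571 0.1155 0.0114]
plate [0.4869 0.1528 0.0188]
housing [0.6613 0.1942 0.0349]
bluerim [0.6812 0.1414 0.0117]
[[0.009 0.019 0.028 0.032 0.029 0.029 0.032 0.032 0.029 0.031 0.031 0.019]
 [0.032 0.029 0.03  0.03  0.032 0.032 0.032 0.035 0.028 0.033 0.031 0.019]
 [0.015 0.029 0.032 0.027 0.033 0.03  0.032 0.033 0.039 0.03  0.031 0.031]
 [0.011 0.031 0.031 0.032 0.069 0.071 0.069 0.07  0.055 0.039 0.032 0.029]
 [0.011 0.07  0.071 0.068 0.07  0.072 0.07  0.071 0.059 0.042 0.028 0.028]
 [0.01  0.071 0.071 0.071 0.071 0.07  0.07  0.071 0.069 0.049 0.03  0.031]
 [0.011 0.069 0.071 0.07  0.072 0.073 0.072 0.071 0.068 0.053 0.033 0.028]
 [0.015 0.905 0.071 0.068 0.07  0.071 0.071 0.069 0.066 0.048 0.031 0.03 ]
 [0.01  0.07  0.072 0.072 0.073 0.067 0.069 0.032 0.031 0.031 0.033 0.032]
 [0.01  0.014 0.067 0.031 0.03  0.029 0.032 0.033 0.029 0.033 0.03  0.031]
 [0.012 0.008 0.014 0.028 0.031 0.031 0.033 0.029 0.032 0.03  0.03  0.016]
 [0.011 0.011 0.014 0.03  0.031 0.032 0.028 0.028 0.02  0.019 0.018 0.019]]
bench [ 0.5126  0.354  -0.0009]
bench [ 0.5074  0.0195 -0.0006]
bench [ 0.6808  0.0471 -0.0009]
plate [0.4764 0.1533 0.0171]
plate [0.6377 0.1334 0.0097]
[[ 0.5926  0.2898 -0.0012]
 [ 0.5881  0.2825 -0.0009]
 [ 0.5846  0.2772 -0.0019]
 [ 0.5208  0.1572  0.0695]
 [ 0.5184  0.1537  0.0681]
 [ 0.5149  0.1479  0.0683]
 [ 0.5131  0.1456  0.0662]
 [ 0.513   0.1464  0.0622]
 [ 0.5137  0.1488  0.057 ]
 [ 0.5135  0.1495  0.053 ]
 [ 0.5119  0.1474  0.0507]
 [ 0.5128  0.1501  0.0453]
 [ 0.5129  0.1513  0.0408]
 [ 0.5115  0.1497  0.0383]
 [ 0.5114  0.1506  0.034 ]
 [ 0.5123  0.1533  0.0284]
 [ 0.5089  0.1478  0.0285]]
```

View pics/c1.png

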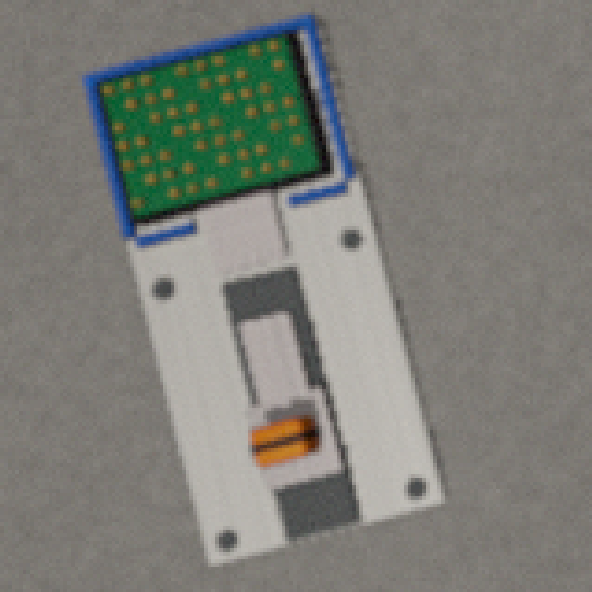

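```bash
cat >> h.py <<'E'
from scipy.spatial.transform import Rotation as R
from plant import sensors
def shift(target,yaw):
    s=sensors.state(); q=np.array(s["tool_rot"]); r=R.from_quat(q[[1,2,3,0]])
    c,n=np.cos(np.radians(yaw)),np.sin(np.radians(yaw))
    g=R.from_matrix(np.array([[c,n,0],[n,-c,0],[0,0,-1]]))
    print("t",s["time"],"d",r.inv().apply(np.array(target)-s["tool_pos"]).round(4),"w",np.degrees((r.inv()*g).as_rotvec()).round(2),"F",np.round(s["contact_force"],1))
E
python3 -c "
from h import *
shift([.520,.157,.13],14.4)"
```

```text
t 0.4 d [ 0.5398 -0.5649  0.0782] w [-0.02 -0.    8.74] F [ 0.6  0.4 -0.6]
```

```bash
python3 -m pendant '[{"dx":0.14,"dy":-0.14,"dz":0.0,"wz":2,"hand":1},{"dx":0.14,"dy":-0.14,"dz":0.0,"wz":2,"hand":1},{"dx":0.14,"dy":-0.14,"dz":0.0,"wz":2,"hand":1},{"dx":0.14,"dy":-0.14,"dz":0.0,"wz":2,"hand":1},{"dx":0.54,"dy":-0.565,"dz":0.0,"wz":8.7,"hand":1},{"dx":0.54,"dy":-0.565,"dz":0.0,"wz":8.7,"hand":1},{"dx":0.54,"dy":-0.565,"dz":0.0,"wz":8.7,"hand":1},{"dx":0.54,"dy":-0.565,"dz":0.0,"wz":8.7,"hand":1},{"dx":0.54,"dy":-0.565,"dz":0.0,"wz":8.7,"hand":1},{"dx":0.54,"dy":-0.565,"dz":0.0,"wz":8.7,"hand":1},{"dx":0.54,"dy":-0.565,"dz":0.0,"wz":8.7,"hand":1},{"dx":0.54,"dy":-0.565,"dz":0.0,"wz":8.7,"hand":1},{"dx":0.54,"dy":-0.565,"dz":0.0,"wz":8.7,"hand":1},{"dx":0.54,"dy":-0.565,"dz":0.0,"wz":8.7,"hand":1},{"dx":0.54,"dy":-0.565,"dz":0.0,"wz":8.7,"hand":1},{"dx":0.54,"dy":-0.565,"dz":0.0,"wz":8.7,"hand":1},{"dx":0.54,"dy":-0.565,"dz":0.0,"wz":8.7,"hand":1},{"dx":0.54,"dy":-0.565,"dz":0.0,"wz":8.7,"hand":1},{"dx":0.54,"dy":-0.565,"dz":0.0,"wz":8.7,"hand":1},{"dx":0.54,"dy":-0.565,"dz":0.0,"wz":8.7,"hand":1}]'; python3 -c "
from h import *
shift([.520,.157,.13],14.4)"
```

```text
t 0.4 d [ 0.5398 -0.5649  0.0782] w [-0.02 -0.    8.74] F [ 0.6  0.4 -0.6]invalid input
```

```bash
python3 -m pendant '[{"wx":0,"wy":0,"wz":0.5,"dx":0.03,"dy":-0.03,"dz":0,"hand":1}]'
```

```text
time: 0.48
tool_pos: [0.259, -0.5395, 0.2073]
tool_rot: [0.0, 0.981, 0.194, -0.001]
contact_force: [0.6, 1.2, 1.0]
gripper_width: 1.003
```

All seven keys are needed. Now I'll make the long move.

```bash
python3 -m pendant '[{"wx":0,"wy":0,"wz":8,"dx":0.51,"dy":-0.535,"dz":0,"hand":1},{"wx":0,"wy":0,"wz":8,"dx":0.51,"dy":-0.535,"dz":0,"hand":1},{"wx":0,"wy":0,"wz":8,"dx":0.51,"dy":-0.535,"dz":0,"hand":1},{"wx":0,"wy":0,"wz":8,"dx":0.51,"dy":-0.535,"dz":0,"hand":1},{"wx":0,"wy":0,"wz":8,"dx":0.51,"dy":-0.535,"dz":0,"hand":1},{"wx":0,"wy":0,"wz":8,"dx":0.51,"dy":-0.535,"dz":0,"hand":1},{"wx":0,"wy":0,"wz":8,"dx":0.51,"dy":-0.535,"dz":0,"hand":1},{"wx":0,"wy":0,"wz":8,"dx":0.51,"dy":-0.535,"dz":0,"hand":1},{"wx":0,"wy":0,"wz":8,"dx":0.51,"dy":-0.535,"dz":0,"hand":1},{"wx":0,"wy":0,"wz":8,"dx":0.51,"dy":-0.535,"dz":0,"hand":1},{"wx":0,"wy":0,"wz":8,"dx":0.51,"dy":-0.535,"dz":0,"hand":1},{"wx":0,"wy":0,"wz":8,"dx":0.51,"dy":-0.535,"dz":0,"hand":1},{"wx":0,"wy":0,"wz":8,"dx":0.51,"dy":-0.535,"dz":0,"hand":1},{"wx":0,"wy":0,"wz":8,"dx":0.51,"dy":-0.535,"dz":0,"hand":1},{"wx":0,"wy":0,"wz":8,"dx":0.51,"dy":-0.535,"dz":0,"hand":1},{"wx":0,"wy":0,"wz":8,"dx":0.51,"dy":-0.535,"dz":0,"hand":1},{"wx":0,"wy":0,"wz":8,"dx":0.51,"dy":-0.535,"dz":0,"hand":1},{"wx":0,"wy":0,"wz":8,"dx":0.51,"dy":-0.535,"dz":0,"hand":1},{"wx":0,"wy":0,"wz":8,"dx":0.51,"dy":-0.535,"dz":0,"hand":1},{"wx":0,"wy":0,"wz":8,"dx":0.51,"dy":-0.535,"dz":0,"hand":1}]'; python3 -c "
from h import *
shift([.520,.157,.13],14.4)"
```

```text
time: 2.15
tool_pos: [0.5259, 0.1554, 0.208]
tool_rot: [0.0, 0.992, 0.129, -0.0]
contact_force: [-0.5, 0.3, -0.1]
gripper_width: 1.003
t 2.15 d [-0.0053 -0.0031  0.078 ] w [0.01 0.04 0.41] F [-0.5  0.3 -0.1]
```

```bash
python3 -m pendant '[{"wx":0,"wy":0,"wz":0.4,"dx":-0.005,"dy":-0.003,"dz":0.035,"hand":1},{"wx":0,"wy":0,"wz":0.4,"dx":-0.005,"dy":-0.003,"dz":0.07,"hand":1},{"wx":0,"wy":0,"wz":0.4,"dx":-0.005,"dy":-0.003,"dz":0.1,"hand":1},{"wx":0,"wy":0,"wz":0.4,"dx":-0.005,"dy":-0.003,"dz":0.12,"hand":1},{"wx":0,"wy":0,"wz":0.4,"dx":-0.005,"dy":-0.003,"dz":0.12,"hand":1},{"wx":0,"wy":0,"wz":0.4,"dx":-0.005,"dy":-0.003,"dz":0.12,"hand":1}]'; python3 -c "
from h import *
shift([.520,.157,.045],14.4)
p,d=cams.grab_frame('side')
cv2.imwrite('pics/s2.png',cv2.resize(p[130:310,120:360][:,:,::-1],None,fx=3,fy=3))"
```

```text
time: 2.65
tool_pos: [0.5193, 0.1545, 0.0874]
tool_rot: [0.0, 0.992, 0.123, -0.001]
contact_force: [0.6, 0.4, 0.9]
gripper_width: 1.001
t 2.65 d [ 0.0014 -0.0023  0.0424] w [-0.    0.15 -0.25] F [0.6 0.4 0.9]
```

View pics/s2.png

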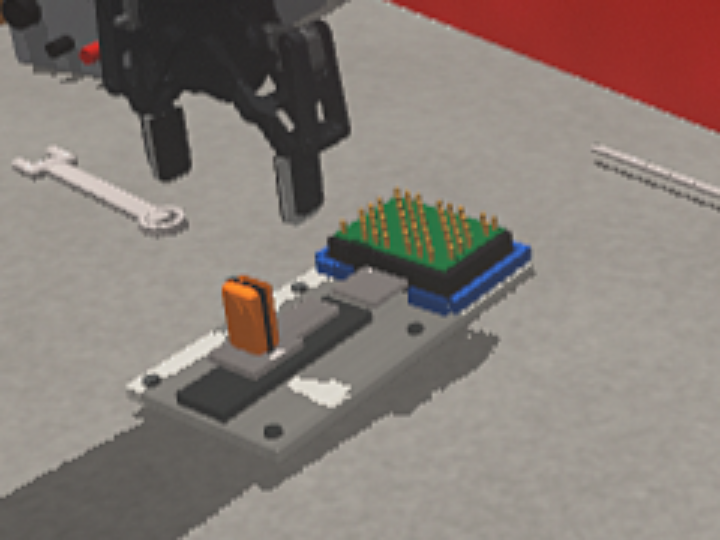

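The side view shows the fingers straddling the grip across the slide, with tips at (165,175) and (300,215) and the grip top at (248,280) in the crop. I'll descend, then close.

```bash
python3 -m pendant '[{"wx":0,"wy":0,"wz":0,"dx":0.001,"dy":-0.002,"dz":0.025,"hand":1},{"wx":0,"wy":0,"wz":0,"dx":0.001,"dy":-0.002,"dz":0.043,"hand":1},{"wx":0,"wy":0,"wz":0,"dx":0.001,"dy":-0.002,"dz":0.043,"hand":1},{"wx":0,"wy":0,"wz":0,"dx":0.001,"dy":-0.002,"dz":0.043,"hand":0.2},{"wx":0,"wy":0,"wz":0,"dx":0.001,"dy":-0.002,"dz":0.043,"hand":-0.2},{"wx":0,"wy":0,"wz":0,"dx":0.001,"dy":-0.002,"dz":0.043,"hand":-0.8},{"wx":0,"wy":0,"wz":0,"dx":0.001,"dy":-0.002,"dz":0.043,"hand":-0.8},{"wx":0,"wy":0,"wz":0,"dx":0.001,"dy":-0.002,"dz":0.043,"hand":-0.8},{"wx":0,"wy":0,"wz":0,"dx":0.001,"dy":-0.002,"dz":0.043,"hand":-0.8},{"wx":0,"wy":0,"wz":0,"dx":0.001,"dy":-0.002,"dz":0.043,"hand":-0.8}]'; python3 -c "
from h import *
shift([.520,.157,.045],14.4)
p,d=cams.grab_frame('side')
cv2.imwrite('pics/s3.png',cv2.resize(p[130:310,120:360][:,:,::-1],None,fx=3,fy=3))"
```

```text
time: 3.53
tool_pos: [0.5219, 0.1581, 0.0467]
tool_rot: [-0.0, 0.992, 0.124, 0.001]
contact_force: [-0.6, 1.4, 5.5]
gripper_width: 0.103
t 3.5333 d [-0.0021  0.0006  0.0017] w [ 0.   -0.14 -0.16] F [-0.6  1.4  5.5]
```

View pics/s3.png

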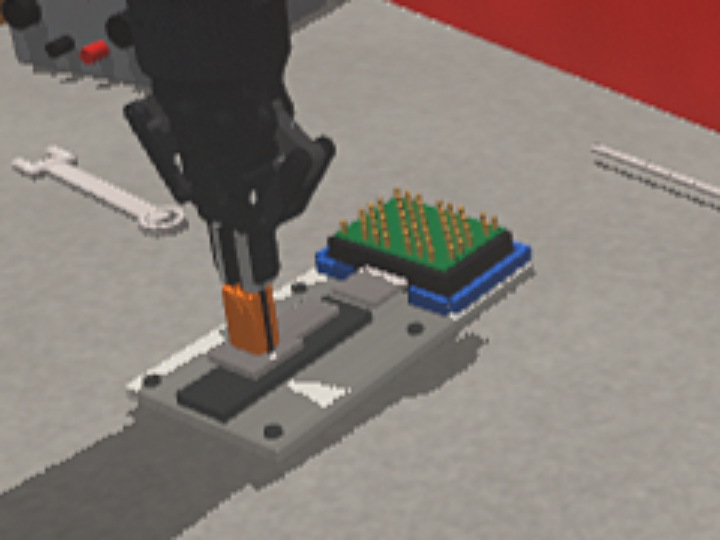

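```bash
python3 - <<'E'
from h import *
np.set_printoptions(precision=4,suppress=True)
def proj(c,X):
    k=cams.calibration(c);f=240/np.tan(np.radians(k["fov_y"])/2);T=np.linalg.inv(np.array(k["pose"]));q=T[:3,:3]@X+T[:3,3]
    return np.round([k["cx"]+f*q[0]/q[2],k["cy"]+f*q[1]/q[2],q[2]],3)
s=sensors.state();print("TCP proj side",proj("side",s["tool_pos"]),"top",proj("top",s["tool_pos"]))
for z in(.03,.07):print("grip est",z,proj("side",np.array([.52,.157,z])),proj("top",np.array([.52,.157,z])))
p,d=cams.grab_frame("side");W=world("side",d)
for u,v in((195,215),(200,220),(200,223),(207,220),(200,228),(200,234),(200,240),(200,246)): print(u,v,p[v,u],W[v,u],d[v,u])
t,dt=cams.grab_frame("top");Wt=world("top",dt);m=orange(t);m[:, :200]=0;m[:,260:]=0;m[:280]=0;m[320:]=0
print(m.sum());cv2.imwrite("pics/t3.png",cv2.resize(t[230:340,170:290][:,:,::-1],None,fx=5,fy=5))
E
```

```text
TCP proj side [205.042 235.434   0.785] top [226.86  296.504   0.853]
grip est 0.03 [205.681 244.582   0.792] [229.385 297.131   0.87 ]
grip est 0.07 [202.603 223.933   0.771] [224.83  298.375   0.83 ]
195 215 [41 40 40] [0.5107 0.1601 0.089 ] 0.7579384
200 220 [104 103 100] [0.5122 0.1488 0.0838] 0.75454116
200 223 [67 68 66] [0.5119 0.1499 0.0779] 0.75810915
207 220 [46 45 45] [0.5201 0.1407 0.084 ] 0.7539241
200 228 [235 117  39] [0.5123 0.1532 0.0671] 0.76608557
200 234 [149  80  37] [0.5107 0.1533 0.0563] 0.7708852
200 240 [129  72  38] [0.511  0.157  0.0429] 0.7803835
200 246 [125  92  81] [0.5095 0.1574 0.0317] 0.78567713
34
```

View pics/t3.png

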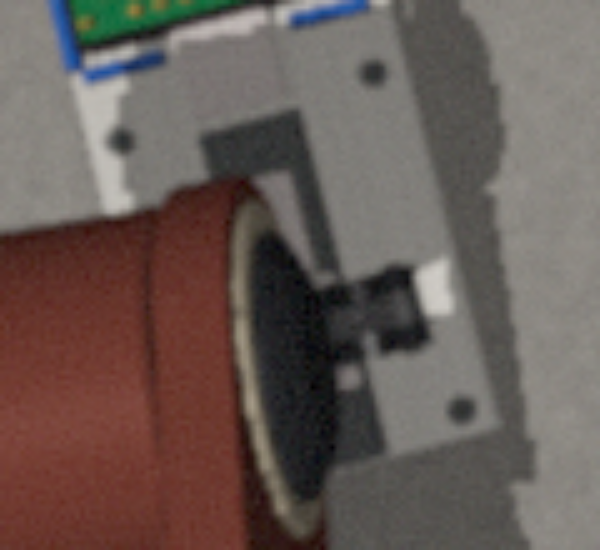

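The pinch missed. The gripper shut to 9 mm, narrower than the 24 mm grip. Side depth puts the fingertips at z≈0.073, on top of the grip (crop (245,285)), though the TCP reads 0.047. I'll open the gripper and measure how the tips really relate to the TCP.

```bash
python3 -m pendant '[{"wx":0,"wy":0,"wz":0,"dx":-0.002,"dy":0,"dz":0,"hand":1},{"wx":0,"wy":0,"wz":0,"dx":-0.002,"dy":0,"dz":0,"hand":1},{"wx":0,"wy":0,"wz":0,"dx":-0.002,"dy":0,"dz":0,"hand":1},{"wx":0,"wy":0,"wz":0,"dx":-0.002,"dy":0,"dz":0,"hand":1},{"wx":0,"wy":0,"wz":0,"dx":-0.002,"dy":0,"dz":0,"hand":1},{"wx":0,"wy":0,"wz":0,"dx":-0.002,"dy":0,"dz":0,"hand":1}]'; python3 - <<'E'
from h import *
from plant import manip
np.set_printoptions(precision=3,suppress=True)
print(manip.tcp_to_grasp); shift([.520,.157,.045],14.4)
p,d=cams.grab_frame('side'); W=world("side",d)
g=p.max(2)<75; B=(np.abs(W[...,0]-.52)<.03)&(np.abs(W[...,1]-.157)<.07)&(W[...,2]>.04)&g
Q=W[B]
for s in(1,-1):
    q=Q[(Q[:,1]-.157)*s>0.0];print(s,len(q),"lowest z",np.percentile(q[:,2],[0,2,5]),"low pts",q[q[:,2]<q[:,2].min()+.008].mean(0))
cv2.imwrite('pics/s4.png',cv2.resize(p[130:310,120:360][:,:,::-1],None,fx=3,fy=3))
E
```

```text
time: 4.18
tool_pos: [0.5183, 0.1573, 0.0446]
tool_rot: [-0.0, 0.992, 0.124, -0.001]
contact_force: [-0.4, -0.0, 0.1]
gripper_width: 0.935
0.0187
t 4.1833 d [ 0.002  0.001 -0.   ] w [-0.01  0.06 -0.16] F [-0.4 -0.   0.1]
1 1131 lowest z [0.066 0.082 0.088] low pts [0.518 0.164 0.068]
-1 6262 lowest z [0.042 0.103 0.13 ] low pts [0.522 0.147 0.046]
```

View pics/s4.png

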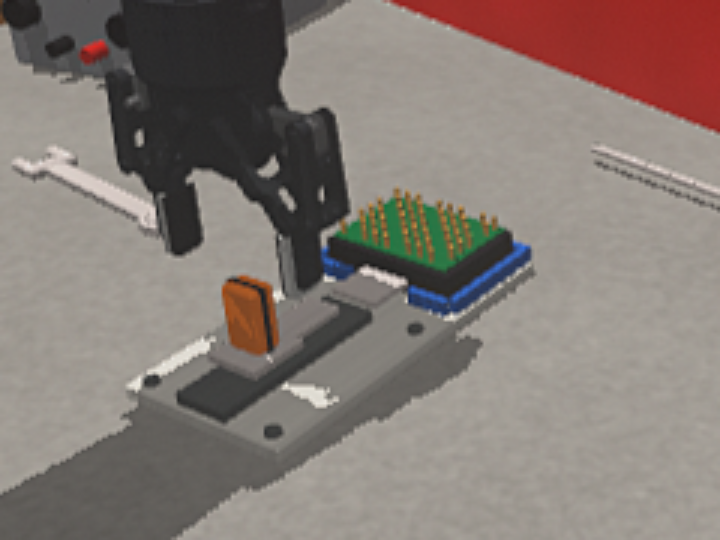

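```bash
python3 - <<'E'
from h import *
k=cams.calibration("side");f=240/np.tan(np.radians(k["fov_y"])/2);T=np.linalg.inv(np.array(k["pose"]))
def proj(X): q=T[:3,:3]@X+T[:3,3]; return np.round([k["cx"]+f*q[0]/q[2],k["cy"]+f*q[1]/q[2]],1)
print(np.round(np.array(k["pose"]),3).tolist(),k["fov_y"])
s=sensors.state();a=np.radians(14.4);x=np.array([np.cos(a),np.sin(a),0]);y=np.array([-x[1],x[0],0])
for lat in(.048,-.048):
  for z in(.058,.066,.074,.082): print(lat,z,proj(np.array([*s["tool_pos"][:2],z])+lat*y-.011*x))
p,d=cams.grab_frame("side");W=world("side",d)
for u in(176,180,184,213,216,219,222):
  r=range(195,240); col=[(v,int(p[v,u].max()),W[v,u].round(3).tolist()) for v in r if p[v,u].max()<90 and W[v,u,2]>.05 and W[v,u,0]<.56]
  print(u,col[-1] if col else None)
E
```

```text
[[0.729, -0.362, 0.58, 0.198], [-0.684, -0.38, 0.622, -0.456], [-0.005, -0.851, -0.525, 0.456], [0.0, 0.0, 0.0, 1.0]] 53.84997887086475
0.048 0.058 [176.9 225.6]
0.048 0.066 [176.1 221.4]
0.048 0.074 [175.4 217.2]
0.048 0.082 [174.6 213. ]
-0.048 0.058 [220.  241.8]
-0.048 0.066 [219.5 237.5]
-0.048 0.074 [218.9 233.1]
-0.048 0.082 [218.3 228.7]
176 (212, 38, [0.198, -0.456, 0.456])
180 (212, 73, [0.504, 0.198, 0.082])
184 (210, 70, [0.513, 0.201, 0.081])
213 (212, 86, [0.517, 0.113, 0.111])
216 (226, 88, [0.518, 0.112, 0.086])
219 (221, 73, [0.523, 0.108, 0.095])
222 (226, 73, [0.525, 0.105, 0.086])
```

Projection shows the true open tips at z≈0.081, about 22 mm above what the TCP reading implies. In x and y the fingers line up. I'll go 23 mm lower and close again.

```bash
python3 -m pendant '[{"wx":0,"wy":0,"wz":0,"dx":0.002,"dy":0,"dz":0.012,"hand":1},{"wx":0,"wy":0,"wz":0,"dx":0.002,"dy":0,"dz":0.023,"hand":1},{"wx":0,"wy":0,"wz":0,"dx":0.002,"dy":0,"dz":0.023,"hand":1},{"wx":0,"wy":0,"wz":0,"dx":0.002,"dy":0,"dz":0.023,"hand":0.2},{"wx":0,"wy":0,"wz":0,"dx":0.002,"dy":0,"dz":0.023,"hand":-0.2},{"wx":0,"wy":0,"wz":0,"dx":0.002,"dy":0,"dz":0.023,"hand":-0.6},{"wx":0,"wy":0,"wz":0,"dx":0.002,"dy":0,"dz":0.023,"hand":-0.7},{"wx":0,"wy":0,"wz":0,"dx":0.002,"dy":0,"dz":0.023,"hand":-0.8},{"wx":0,"wy":0,"wz":0,"dx":0.002,"dy":0,"dz":0.023,"hand":-0.8},{"wx":0,"wy":0,"wz":0,"dx":0.002,"dy":0,"dz":0.023,"hand":-0.8}]'; python3 -c "
from h import *
shift([.520+.07*np.cos(np.radians(14.4)),.157+.07*np.sin(np.radians(14.4)),.022],14.4)
p,d=cams.grab_frame('side')
cv2.imwrite('pics/s5.png',cv2.resize(p[130:310,120:360][:,:,::-1],None,fx=3,fy=3))"
```

```text
time: 5.12
tool_pos: [0.5211, 0.1586, 0.023]
tool_rot: [-0.001, 0.992, 0.124, 0.001]
contact_force: [-1.5, 3.6, 3.4]
gripper_width: 0.266
t 5.1167 d [0.0685 0.0011 0.0011] w [-0.07 -0.07 -0.16] F [-1.5  3.6  3.4]
```

View pics/s5.png

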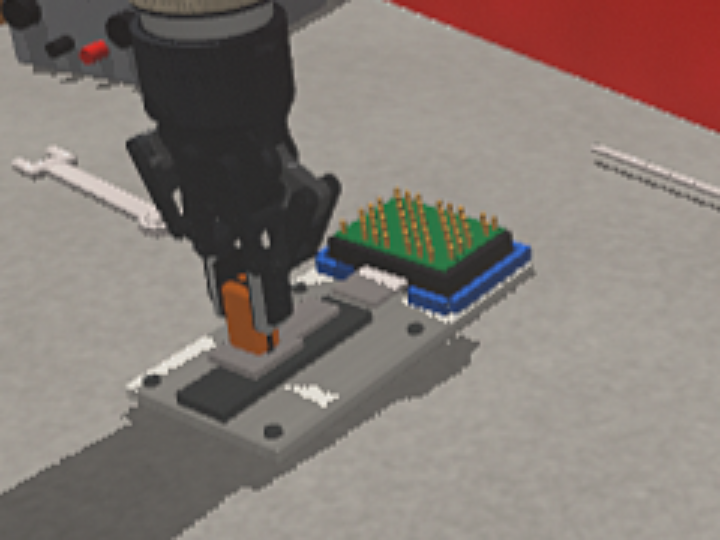

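The grip is pinched: opening is about 23 mm and both fingers straddle the block at crop (250,310). Now I'll slide.

```bash
python3 -m pendant '[{"wx":0,"wy":0,"wz":0,"dx":0.006,"dy":0,"dz":0,"hand":-0.8},{"wx":0,"wy":0,"wz":0,"dx":0.012,"dy":0,"dz":0,"hand":-0.8},{"wx":0,"wy":0,"wz":0,"dx":0.018,"dy":0,"dz":0,"hand":-0.8},{"wx":0,"wy":0,"wz":0,"dx":0.024,"dy":0,"dz":0,"hand":-0.8},{"wx":0,"wy":0,"wz":0,"dx":0.03,"dy":0,"dz":0,"hand":-0.8},{"wx":0,"wy":0,"wz":0,"dx":0.036,"dy":0,"dz":0,"hand":-0.8},{"wx":0,"wy":0,"wz":0,"dx":0.04,"dy":0,"dz":0,"hand":-0.8},{"wx":0,"wy":0,"wz":0,"dx":0.04,"dy":0,"dz":0,"hand":-0.8}]'; python3 -c "
from h import *
shift([.520+.07*np.cos(np.radians(14.4)),.157+.07*np.sin(np.radians(14.4)),.022],14.4)"
```

```text
time: 5.83
tool_pos: [0.5605, 0.1687, 0.023]
tool_rot: [-0.001, 0.992, 0.124, 0.001]
contact_force: [-1.0, 5.1, 3.6]
gripper_width: 0.266
t 5.8333 d [0.0279 0.0012 0.001 ] w [-0.08 -0.09 -0.16] F [-1.   5.1  3.6]
```

```bash
python3 -m pendant '[{"wx":0,"wy":0,"wz":0,"dx":0.003,"dy":0,"dz":0,"hand":-0.8},{"wx":0,"wy":0,"wz":0,"dx":0.006,"dy":0,"dz":0,"hand":-0.8},{"wx":0,"wy":0,"wz":0,"dx":0.008,"dy":0,"dz":0,"hand":-0.8},{"wx":0,"wy":0,"wz":0,"dx":0.008,"dy":0,"dz":0,"hand":-0.8}]'; python3 -m pendant '[{"wx":0,"wy":0,"wz":0,"dx":0.002,"dy":0,"dz":0,"hand":-0.8},{"wx":0,"wy":0,"wz":0,"dx":0.004,"dy":0,"dz":0,"hand":-0.8},{"wx":0,"wy":0,"wz":0,"dx":0.004,"dy":0,"dz":0,"hand":-0.8}]'
```

```text
time: 6.17
tool_pos: [0.5664, 0.1703, 0.023]
tool_rot: [-0.0, 0.992, 0.124, -0.002]
contact_force: [-6.8, 4.3, 8.7]
gripper_width: 0.272
time: 6.42
tool_pos: [0.5664, 0.1703, 0.0229]
tool_rot: [0.0, 0.992, 0.124, -0.007]
contact_force: [-20.4, -1.8, 20.3]
gripper_width: 0.264
```

It stopped hard at x=0.5664 after about 47 mm of travel. The commanded pose went on advancing and the force rose to 20 N, so this looks like the end stop. I'll ease the push, keeping a slight lead, then open and rise.

```bash
python3 -m pendant '[{"wx":0,"wy":0,"wz":0,"dx":-0.003,"dy":0,"dz":0,"hand":-0.8},{"wx":0,"wy":0,"wz":0,"dx":-0.003,"dy":0,"dz":0,"hand":-0.8},{"wx":0,"wy":0,"wz":0,"dx":-0.003,"dy":0,"dz":0,"hand":0},{"wx":0,"wy":0,"wz":0,"dx":-0.003,"dy":0,"dz":0,"hand":1},{"wx":0,"wy":0,"wz":0,"dx":-0.003,"dy":0,"dz":0,"hand":1},{"wx":0,"wy":0,"wz":0,"dx":-0.003,"dy":0,"dz":0,"hand":1},{"wx":0,"wy":0,"wz":0,"dx":-0.003,"dy":0,"dz":0,"hand":1},{"wx":0,"wy":0,"wz":0,"dx":-0.003,"dy":0,"dz":-0.03,"hand":1},{"wx":0,"wy":0,"wz":0,"dx":-0.003,"dy":0,"dz":-0.07,"hand":1},{"wx":0,"wy":0,"wz":0,"dx":-0.003,"dy":0,"dz":-0.11,"hand":1},{"wx":0,"wy":0,"wz":0,"dx":-0.1,"dy":0.04,"dz":-0.15,"hand":1},{"wx":0,"wy":0,"wz":0,"dx":-0.1,"dy":0.2,"dz":-0.17,"hand":1},{"wx":0,"wy":0,"wz":0,"dx":-0.1,"dy":0.2,"dz":-0.17,"hand":1},{"wx":0,"wy":0,"wz":0,"dx":-0.1,"dy":0.2,"dz":-0.17,"hand":1},{"wx":0,"wy":0,"wz":0,"dx":-0.1,"dy":0.2,"dz":-0.17,"hand":1},{"wx":0,"wy":0,"wz":0,"dx":-0.1,"dy":0.2,"dz":-0.17,"hand":1},{"wx":0,"wy":0,"wz":0,"dx":-0.1,"dy":0.2,"dz":-0.17,"hand":1}]'; python3 - <<'E'
from h import *
np.set_printoptions(precision=4,suppress=True)
p,d=cams.grab_frame("top");s,_=cams.grab_frame("side");W=world("top",d)
m=orange(p)&(W[...,2]>.06)&(W[...,2]<.085)
for lo,hi in((190,270),(400,480)):
    q=m.copy();q[:,:lo]=0;q[:,hi:]=0;q[:240]=0;q[320:]=0;Q=W[q];print(len(Q),Q.mean(0) if len(Q) else "")
a=cv2.resize(p[175:335,150:290][:,:,::-1],(392,448));b=cv2.resize(s[180:290,155:305][:,:,::-1],(400,448));b=cv2.resize(b,(400,293))
o=np.zeros((448,792,3),np.uint8);o[:,:392]=a;o[:293,392:]=b;cv2.imwrite("pics/f.png",o)
E
```

```text
time: 7.83
tool_pos: [0.5241, -0.0532, 0.1945]
tool_rot: [0.002, 0.993, 0.121, 0.002]
contact_force: [0.4, -0.2, 0.1]
gripper_width: 0.995
120 [0.5642 0.1675 0.0702]
31 [ 0.5444 -0.2049  0.07  ]
```

View pics/f.png

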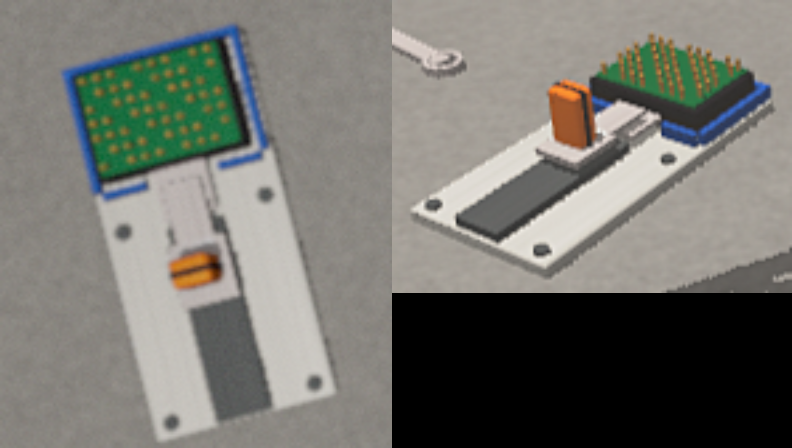

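In the top view (left pane) the tongue now lies over the tab at (185,200), and the module is still in its nest. The side view agrees. The empty cradle's grip is partly hidden by the arm. By the image the grip moved 45.9 mm, against 46.8 mm by the arm, so it may have sprung back a little on release. I'll give it a gentle push from behind with shut fingers to make sure it's seated.

```bash
python3 -c "
from h import *
shift([.522,.1585,.025],14.4)"
```

```text
t 7.9333 d [ 0.0487 -0.2017  0.1676] w [ 0.01 -0.05 -0.33] F [-0.   0.2 -0.6]
```

```bash
python3 -m pendant '[{"wx":0,"wy":0,"wz":0,"dx":0.047,"dy":-0.2,"dz":0,"hand":-1},{"wx":0,"wy":0,"wz":0,"dx":0.047,"dy":-0.2,"dz":0,"hand":-1},{"wx":0,"wy":0,"wz":0,"dx":0.047,"dy":-0.2,"dz":0,"hand":-1},{"wx":0,"wy":0,"wz":0,"dx":0.047,"dy":-0.2,"dz":0,"hand":-1},{"wx":0,"wy":0,"wz":0,"dx":0.047,"dy":-0.2,"dz":0,"hand":-1},{"wx":0,"wy":0,"wz":0,"dx":0.047,"dy":-0.202,"dz":0,"hand":-1},{"wx":0,"wy":0,"wz":0,"dx":0.047,"dy":-0.202,"dz":0,"hand":-1},{"wx":0,"wy":0,"wz":0,"dx":0.047,"dy":-0.202,"dz":0.04,"hand":-1},{"wx":0,"wy":0,"wz":0,"dx":0.047,"dy":-0.202,"dz":0.08,"hand":-1},{"wx":0,"wy":0,"wz":0,"dx":0.047,"dy":-0.202,"dz":0.12,"hand":-1},{"wx":0,"wy":0,"wz":0,"dx":0.047,"dy":-0.202,"dz":0.15,"hand":-1},{"wx":0,"wy":0,"wz":0,"dx":0.047,"dy":-0.202,"dz":0.166,"hand":-1},{"wx":0,"wy":0,"wz":0,"dx":0.047,"dy":-0.202,"dz":0.166,"hand":-1},{"wx":0,"wy":0,"wz":0,"dx":0.047,"dy":-0.202,"dz":0.166,"hand":-1}]'; python3 -m pendant '[{"wx":0,"wy":0,"wz":0,"dx":0.008,"dy":0,"dz":0,"hand":-1},{"wx":0,"wy":0,"wz":0,"dx":0.016,"dy":0,"dz":0,"hand":-1},{"wx":0,"wy":0,"wz":0,"dx":0.02,"dy":0,"dz":0,"hand":-1},{"wx":0,"wy":0,"wz":0,"dx":0.02,"dy":0,"dz":0,"hand":-1}]'
```

```text
time: 9.1
tool_pos: [0.5183, 0.1589, 0.0251]
tool_rot: [0.0, 0.992, 0.124, -0.001]
contact_force: [0.8, -0.3, 0.6]
gripper_width: -0.0
time: 9.43
tool_pos: [0.5414, 0.1649, 0.0283]
tool_rot: [-0.0, 0.992, 0.124, 0.002]
contact_force: [0.5, -0.3, 0.4]
gripper_width: 0.001
```

```bash
python3 -m pendant '[{"wx":0,"wy":0,"wz":0,"dx":0.003,"dy":0,"dz":0.003,"hand":-1},{"wx":0,"wy":0,"wz":0,"dx":0.006,"dy":0,"dz":0.003,"hand":-1},{"wx":0,"wy":0,"wz":0,"dx":0.007,"dy":0,"dz":0.003,"hand":-1}]'; python3 -m pendant '[{"wx":0,"wy":0,"wz":0,"dx":0.002,"dy":0,"dz":0,"hand":-1},{"wx":0,"wy":0,"wz":0,"dx":0.003,"dy":0,"dz":0,"hand":-1},{"wx":0,"wy":0,"wz":0,"dx":0.003,"dy":0,"dz":0,"hand":-1}]'
```

```text
time: 9.68
tool_pos: [0.5456, 0.1662, 0.0231]
tool_rot: [0.0, 0.992, 0.124, -0.0]
contact_force: [-2.1, -1.0, 1.0]
gripper_width: 0.002
time: 9.93
tool_pos: [0.5455, 0.1663, 0.0227]
tool_rot: [0.0, 0.992, 0.124, -0.004]
contact_force: [-9.1, -3.1, 6.3]
gripper_width: -0.006
```

It doesn't move under 9 N against about 2 N of friction, so the lock is on its end stop. I'll back away, rise and clear the view.

```bash
python3 -m pendant '[{"wx":0,"wy":0,"wz":0,"dx":-0.012,"dy":0,"dz":0,"hand":-1},{"wx":0,"wy":0,"wz":0,"dx":-0.03,"dy":0,"dz":0,"hand":-1},{"wx":0,"wy":0,"wz":0,"dx":-0.03,"dy":0,"dz":-0.04,"hand":-1},{"wx":0,"wy":0,"wz":0,"dx":-0.03,"dy":0,"dz":-0.08,"hand":-1},{"wx":0,"wy":0,"wz":0,"dx":-0.03,"dy":0,"dz":-0.12,"hand":-1},{"wx":0,"wy":0,"wz":0,"dx":-0.06,"dy":0.1,"dz":-0.16,"hand":-1},{"wx":0,"wy":0,"wz":0,"dx":-0.06,"dy":0.14,"dz":-0.18,"hand":-1},{"wx":0,"wy":0,"wz":0,"dx":-0.06,"dy":0.14,"dz":-0.18,"hand":-1},{"wx":0,"wy":0,"wz":0,"dx":-0.06,"dy":0.14,"dz":-0.18,"hand":-1},{"wx":0,"wy":0,"wz":0,"dx":-0.06,"dy":0.14,"dz":-0.18,"hand":-1},{"wx":0,"wy":0,"wz":0,"dx":-0.06,"dy":0.14,"dz":-0.18,"hand":-1}]'; python3 - <<'E'
from h import *
np.set_printoptions(precision=4,suppress=True)
p,d=cams.grab_frame("top");s,ds=cams.grab_frame("side");W=world("top",d)
m=orange(p)&(W[...,2]>.06)&(W[...,2]<.085)
z=np.load("pics/top0.npz");W0=world("top",z["d"]);m0=orange(z["p"])&(W0[...,2]>.06)&(W0[...,2]<.085)
for lo,hi in((190,270),(400,480)):
  for mm,w in((m0,W0),(m,W)):
    q=mm.copy();q[:,:lo]=0;q[:,hi:]=0;q[:240]=0;q[320:]=0;Q=w[q];print(len(Q),Q.mean(0) if len(Q) else "")
a=cv2.resize(p[175:335,150:290][:,:,::-1],(392,448));b=cv2.resize(s[::,::][:,:,::-1],(400,300))
o=np.zeros((448,792,3),np.uint8);o[:,:392]=a;o[:300,392:]=b;cv2.imwrite("pics/f2.png",o)
E
```

```text
time: 10.85
tool_pos: [0.5252, 0.0154, 0.2042]
tool_rot: [0.0, 0.992, 0.123, 0.001]
contact_force: [1.0, 0.1, -0.5]
gripper_width: 0.005
111 [0.5196 0.1562 0.0704]
112 [0.5643 0.1685 0.0702]
116 [ 0.5386 -0.2063  0.0706]
114 [ 0.5385 -0.206   0.0704]
```

View pics/f2.png

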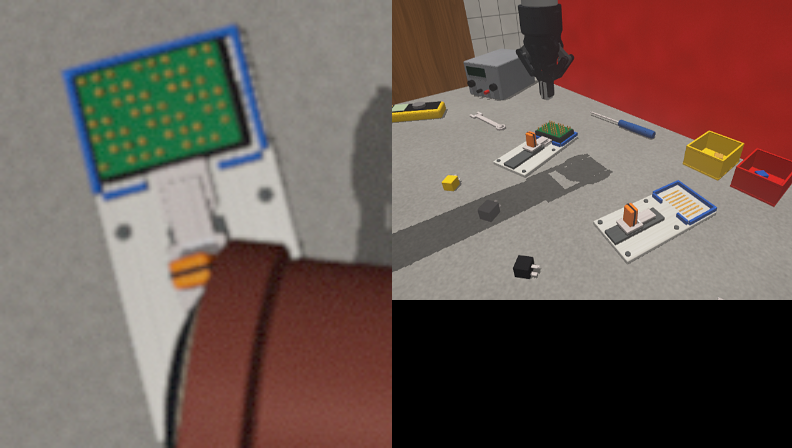

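The tongue still covers the tab at (185,195), the module is seated, the empty cradle's grip hasn't moved, and the arm is clear. I'm handing in.

```bash
python3 -c "
from plant import job
print(job.job_done())"
```

```text
the job is handed in; nothing more can be done
None
```

The lock of the cradle holding the module is slid onto its end stop and released. I handed the job in at about 11 s of robot time; no verdict was reported.

**What I did:** I pinched the orange grip from above, slid it about 47 mm until it stopped hard at about 20 N, and let go. I then pushed it again from behind with shut fingers. It did not move under about 9 N, against roughly 2 N of friction, so I took it as fully seated.

**Last checks:**
- **Lock:** the tongue covers the module's tab in the last pictures. The top camera puts the grip's total travel at about 46 mm, about 1 mm less than the arm's own reading. That difference is within measurement error.
- **Module and empty cradle:** the module lies in its nest. The empty cradle's grip is where it started, to within 0.3 mm.
- **Robot:** the arm was clear, with near-zero contact force.

**What disagreed:**
- **First pinch failed:** the fingers closed on top of the grip with a few newtons and did no visible harm. In the images the fingertips sat about 22 mm higher than the TCP reading implied, so I went 23 mm lower.
- **Grip height:** the cameras put the grip's top at about 70 mm above the bench. The description gives 70 mm as its centre, which would put the top at 90 mm.

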